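# Seat the keyed lid of a suction canister

## Robot

A 6-joint arm with a two-finger parallel gripper is mounted at the origin on the work surface. World frame = base frame: x ahead of the robot, y to its left, z up, the work surface at z = 0. Lengths are in mm, angles in rad, forces in N, time in s.
With the tool pointing down it reaches from about 350 to 975 mm from the base axis. Payload 7.1 kg.
Tool frame: the origin (TCP) lies at the centre of the arm's flange, where the gripper is bolted on; the fingertips stand 182 mm ahead of it and the grasp point (between the pads) lies 163 mm ahead of it; z points along the fingers, y is the line along which they close (so a half turn about z gives the same grasp; the last joint's range is limited). The gripper opens to 88 mm and grips with 3 to 60 N. Pads are 20 mm wide; open, the fingers measure 115 mm over their backs; the gripper's body (75 mm by 178 mm) begins 61 mm behind the grasp point.
Start: joints at [-0.019, 0.423, 1.63, -0, 1.089, -0.019], TCP at [624.985, 0.026, 404.675] pointing down, gripper open.
Joint ranges: [-3, 3], [-0.9, 2.11], [0.09, 2.58], [-1.31, 4.45], [0.11, 2.69], [-2.54, 2.54]. Speed limits (rad/s): [2.39, 2.39, 3.01, 3.14, 3.14, 3.14].

## Interface

Orientations are given as a rotation vector (axis times angle).
In Python, from workcell import readout, get_image, ctrl gives the robot as it stands.
- The arm moves only by the tool step_arm, never from a script. Its argument "targets" is a list that holds one entry, the list of rows, each a list of 7 numbers: the shift along the world's x, y, z as a fraction of full scale, then the turn, a rotation vector about the world's x, y, z as a fraction of full scale, then the opening, from 0 (shut) to 1 (fully open). In form: [[[dx, dy, dz, wx, wy, wz, claw], ...]]. A call has exactly 5 rows; each row shifts and turns the commanded pose from where the row before left it; what a row does not reach is not made up. Full scale, the value 1, is 0.05 m for a shift and 4 degrees for a turn. A row lasts 1/8 s, in which the tool goes at most 62.5 mm and 10.7 degrees, less where a joint would pass 70% of its speed; a pose out of reach is approached as far as the arm can. A call with a number of a shift or a turn outside -1 to 1 is refused whole. A call with a gripper value outside its range is refused whole. The fingers move at their own pace and stop on an object; the grip force is fixed at half the most. Time passes only in rows, so rows that do not move let the fingers close, or fill a call up. It gives the time, the measured TCP pose, the force, the opening and the grip force at its end, in the units of the state.
- readout.get_obs(): the state, without advancing time (a new reading comes with each control period).
- get_image(name): name is "scene" or "side" or "wrist"; returns a dict with "pixels" (420x560x3 uint8, red, green, blue), "intrinsics" (3x3 intrinsics, pixels), "k1" (the pictures are not rectified: a ray, as slopes to the right and down, at radius r is drawn at 1 + k1 r^2 times it, then the intrinsics apply), "extrinsics" (4x4, takes a point from world to camera coordinates). Camera axes: x right, y down, z forward; pixel columns grow to the right and rows downward; lengths in mm; the calibration is good to about 2 mm. A picture is of the moment at which its call begins. There is no depth.
- ctrl.close_job(): hands the job in; it is judged then, once.
The state is a dict: "t": time; "qpos": joint angles; "qvel": joint speeds; "joint_torque": joint torques, N m; "ee_pos": TCP position; "orientation": TCP orientation; "ft_force": force on the tool from outside, world axes, zero at the start; "moment": the same for the moment, N m; "width": finger opening in mm; "grasp_force": force on a finger pad.
Only numpy, scipy, OpenCV 4.12 (cv2) and the standard library are available. Lean on these libraries where they do the work, as an engineer would, in place of code of your own. Each camera call takes 0.05 s, during which the arm holds its last target. There are 200 camera calls.

## Task

One of the two suction canisters on the trolley has its lid sitting high on the locating pin. With a fingertip, push the lid round until the notch in its edge lines up with the pin, then press it fully home and take the hand away. Do not lift the lid, keep off the other canister, which is already sealed, and leave the things standing around where they are.

Things in the scene. Friction and masses are not known exactly. Their poses are not given: they have to be found in the camera images.
- canister: the suction canister with the loose lid: a clear round pot in a dark weighted holder, fixed to the trolley; a grey collar 128 mm across forms its rim, 115 mm above the surface. Origin: centre of its underside; its x axis points to the lug (16 mm wide, reaching 81 mm from the axis, top level with the rim) that carries the pin.
- pin (a point): top of the locating pin of that canister: an upright steel pin 8 mm thick with a domed top, 60 mm from the canister's axis, standing 10 mm above the rim (125 mm above the surface).
- lid_hub (a point): centre of the upper face of the lid, on the turning axis. The lid is a flat white disc 124 mm across and 8 mm thick, held central on the canister. At the start its upper face is 133.5 mm above the surface and its underside just clears the pin; fully home it is 123.5 mm. The face is clear within 33 mm of the centre.
- notch (a point): middle of the notch in the lid's edge, at the height of its upper face, 60 mm from the axis: a V-shaped opening cut right through the lid, about 15 mm wide at the edge, narrowing to 5 mm at 22 mm inwards; the dark inside shows through it. The 8 mm pin passes through it when it is within about 3 mm of the pin.
- port_a (a point): top centre of one of two equal upright hose ports (stubs) on the lid, 14 mm thick (17 mm at the collars), standing 24 mm above the lid's upper face, 40 mm from the axis; this one 100 degrees counter-clockwise of the notch seen from above. The lid can be turned by pushing a port sideways.
- port_b (a point): top centre of the other hose port, alike, 100 degrees clockwise of the notch seen from above.
- lid (a joint): turn of the lid on the canister, rad, counter-clockwise from above positive, endless; 0 when the notch is opposite the pin, +3.14 or -3.14 when the notch is at the pin. Light friction (0.03 N m), stays where it is left.
- lid_press (a joint): how far the lid has been pressed down, m: 0 at the start, 0.010 fully home on the rim (hard stop), negative if raised. A seal rubs: it takes about 4 N of push to move and stays where it is left. While the notch is not at the pin the pin stops it at about 0.0005.
- sealed_canister: a second, identical canister with its own lid already home (upper face 123.5 mm above the surface), fixed; to be left alone. Origin: centre of its underside; its pin lies along its x axis.
- tape_roll: roll of paper tape, 84 mm across, 25 mm high, 56 mm hole, lying flat; a bystander; origin at the centre of its underside.
- swab_jar: glass jar with a steel cap, 54 mm across, 75 mm high; a bystander; origin at the centre of its underside.
- penlight: slim metal penlight lying down, 13 mm thick, about 125 to 140 mm long; a bystander.
- steel_bowl: small steel bowl, 110 mm across, 42 mm high; a bystander; origin at the centre of its underside.
- pump_bottle: white pump bottle with a blue band, 64 mm across, 145 mm high; a bystander; origin at the centre of its underside.
- sample_pot: clear pot with a red cap, 54 mm across, 60 mm high; a bystander; origin at the centre of its underside.
- forceps: steel forceps lying flat, about 135 mm long; a bystander; origin at the centre of its underside.
Mind the look-alikes: they are no part of the job. What is shaped like the canister but brown is not meant.

How it is judged:
By the outcome, as a careful person would: the job done as asked, in the order asked, and still so for the second after the job is handed in, with the robot touching nothing.
It also fails if it takes over 48 s, if anything falls off the work surface, if the arm or the gripper's body presses on something with over 40 N, if the wrist force passes 120 N, or if a joint passes its speed limit or range.

## Working session

There is one attempt and no reset: what is moved stays moved. The work goes in short steps, Python scripts to look and compute and a tool call to move; the robot and the scene stay as the last step left them, time stands still between calls to the robot, and variables do not carry over. Pictures are saved under pics/ and viewed, at most 12 in all, crops included, and the job is handed in when it is done.

Besides the shell and the picture viewer there is one more tool, called after "Request:" as name([rows], argument=value, ...), one row to a line, values as JSON. step_arm: Moves the arm, as the interface text tells. Shift numbers are shares of 0.05 m and turn numbers shares of 4 degrees, none past 1 either way. Its arguments: {"type":"object","properties":{"targets":{"type":"array"}},"required":["targets"]}

```bash
mkdir -p pics; ls
cat > h.py <<'E'
import numpy as np, cv2
from workcell import readout, get_image, ctrl
def grab(n,f):
    d=get_image(n); cv2.imwrite('pics/'+f,cv2.cvtColor(d['pixels'],cv2.COLOR_RGB2BGR))
    np.savez('pics/'+f+'.npz',**{k:np.asarray(v) for k,v in d.items()}); return d
def load(f): return np.load('pics/'+f+'.npz')
def ray(d,u,v):
    K=np.asarray(d['intrinsics'],float);k1=float(d['k1']);E=np.asarray(d['extrinsics'])
    p=cv2.undistortPoints(np.array([[[u,v]]],float),K,np.array([k1,0,0,0,0.]))[0,0]
    R=E[:3,:3];t=E[:3,3]
    return -R.T@t, R.T@np.array([p[0],p[1],1.])
def onz(d,u,v,z):
    o,r=ray(d,u,v); return o+r*(z-o[2])/r[2]
def proj(d,P):
    E=np.asarray(d['extrinsics']);
    return cv2.projectPoints(np.array(P,float).reshape(-1,1,3),cv2.Rodrigues(E[:3,:3])[0],E[:3,3],np.asarray(d['intrinsics'],float),np.array([float(d['k1']),0,0,0,0]))[0][:,0]
E
python3 - <<'E'
from h import *
a=grab('scene','s0.png');b=grab('side','d0.png');c=grab('wrist','w0.png')
for x in(a,b,c): 
    E=np.asarray(x['extrinsics']); print((-E[:3,:3].T@E[:3,3]).round(),x['k1'])
print(readout.get_obs())
E
```

```text
pics
[1107. -739.  831.] -0.012988592903328499
[-103.  839. 1072.] -0.03498871197097343
[624.  85. 384.] -0.02505543890192411
{'t': 0.15, 'qpos': array([-1.90496068e-02,  4.23660640e-01,  1.63048492e+00,  2.83437899e-05,
        1.08860714e+00, -1.89942868e-02]), 'qvel': array([-0.00041196, -0.00180241, -0.00228403, -0.00054227,  0.00055062,
       -0.00020666]), 'joint_torque': array([ 9.52650989e-04, -5.44981134e+01, -2.73919362e+01,  6.45430083e-02,
        2.04369903e-02, -3.19723256e-05]), 'ee_pos': array([6.24789408e+02, 1.93305881e-03, 4.04094664e+02]), 'orientation': array([-2.22091407e+00, -2.22076200e+00,  1.23500039e-03]), 'ft_force': array([-0.18368925,  0.05472543, -0.20977769]), 'moment': array([0.00146687, 0.01319199, 0.02329659]), 'grasp_force': 0.0, 'width': 87.4616791951664}
```

View pics/s0.png

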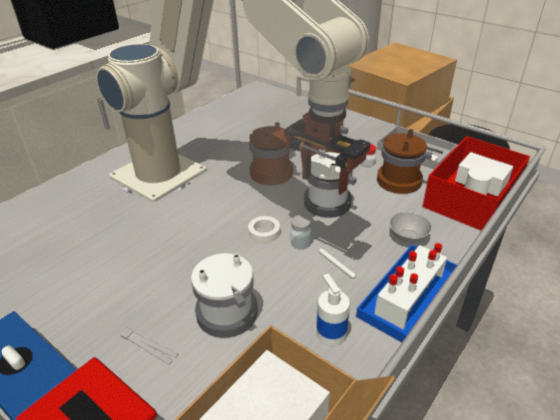

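View pics/w0.png

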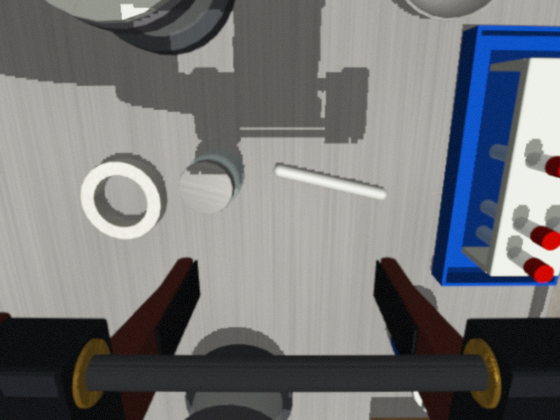

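The scene view shows two white-lidded canisters: one at (225,285) with a notch near (238,292), and one beneath the gripper at (328,185). Brown look-alikes sit at (270,155) and (403,160). The wrist view shows the tape, jar and penlight.

View pics/d0.png

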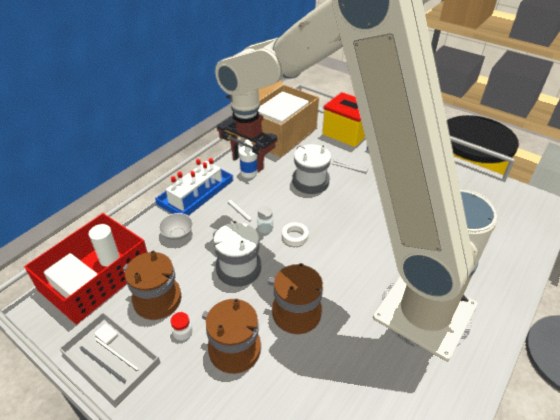

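Run:
```python
from h import *
a=load('s0.png')
print(onz(a,223,275,133),onz(a,328,165,125),onz(a,238,288,133), onz(a,203,275,157),onz(a,237,261,157))
im=cv2.imread('pics/s0.png')
c1=cv2.resize(im[240:340,175:275],(400,400),interpolation=3);c2=cv2.resize(im[130:230,280:380],(400,400),interpolation=3)
cv2.imwrite('pics/c1.png',np.hstack([c1,c2]))
```

```text
[ 578.06473161 -284.51380362  133.        ] [507.9572767  196.92537673 125.        ] [ 626.33553887 -292.11997545  133.        ] [ 565.14184609 -324.06745764  157.        ] [ 591.2206284  -254.48507197  157.        ]
```

View pics/c1.png

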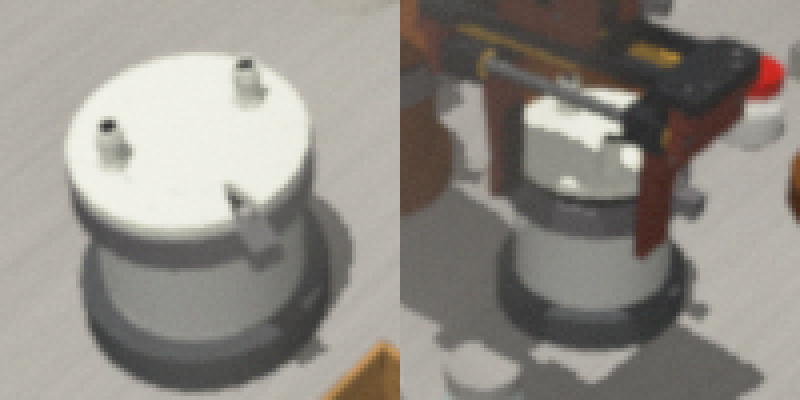

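The side view shows the loose canister at about (238,250). Its twin at (312,168) has its notch at the lug, so that one is sealed. I'll move the hand so the wrist camera sees the loose lid.

Run:
```python
from h import *
w=load('w0.png')
for z in (0,133): print([onz(w,u,v,z).round(0) for u,v in((280,210),(280,100),(280,300),(280,10))])
b=load('d0.png'); print(onz(b,237,240,133).round())
```

```text
[array([616., -31.,   0.]), array([617.,  86.,   0.]), array([ 615., -145.,   -0.]), array([617., 168.,   0.])]
[array([619.,   9., 133.]), array([619.,  86., 133.]), array([618., -65., 133.]), array([619., 139., 133.])]
[504. 199. 133.]
```

Request:
step_arm([
  [[-0.5,0.9,0.4,0,0,0,0],[-0.5,0.9,0.4,0,0,0,0],[-0.5,0.9,0.4,0,0,0,0],[-0.5,0.9,0.4,0,0,0,0],[-0.3,0.9,0.4,0,0,0,0]],
])

```text
t: 0.78
ee_pos: [508.6, 226.2, 505.2]
orientation: [-2.221, -2.221, 0.001]
ft_force: [0.6, 0.1, -0.0]
width: 41.3
grasp_force: 0.0
```

Run:
```python
from h import *
w=grab('wrist','w1.png'); print(readout.get_obs()['ee_pos'])
```

```text
[508.02799105 230.23313844 508.14344617]
```

View pics/w1.png

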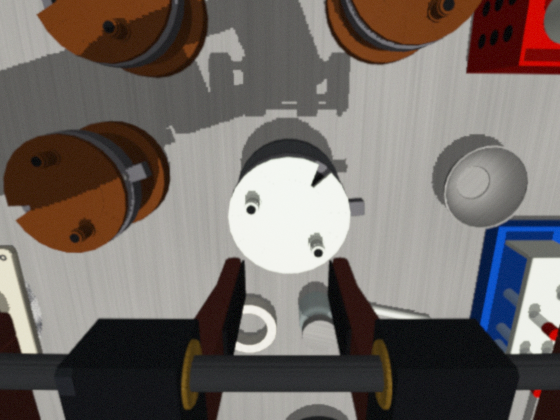

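The wrist view shows the lid as a white disc centred near (290,214). The notch is near (322,174), the ports near (251,207) and (318,247), and the lug near (357,208).

Run:
```python
from h import *
w=load('w1.png'); im=w['pixels'].astype(int)
m=((im.min(2)>205)).astype(np.uint8); m[:, :210]=0; m[:,370:]=0; m[285:]=0;m[:140]=0
n,l,s,c=cv2.connectedComponentsWithStats(m); k=1+s[1:,4].argmax()
cn=max(cv2.findContours((l==k).astype(np.uint8),0,1)[0],key=len)
P=np.array([onz(w,*p[0],133.5)[:2] for p in cv2.convexHull(cn)]).astype(np.float32)
c,r=cv2.minEnclosingCircle(P); print('lid c',c,'r',r)
c=np.array(c)
def pol(p): d=p[:2]-c; return np.hypot(*d).round(1),np.degrees(np.arctan2(d[1],d[0])).round(1)
for nm,u,v,z in(('lug',363,208,115),('notch tip',313,185,133.5),('notch mouth',325,167,133.5),('portL',250,208,157.5),('portR',318,252,157.5)):
    print(nm,pol(onz(w,u,v,z)),onz(w,u,v,z).round(1))
import sys
cr=cv2.cvtColor(w['pixels'],cv2.COLOR_RGB2BGR)[140:280,220:370]
cv2.imwrite('pics/c2.png',cv2.resize(cr,None,fx=4,fy=4,interpolation=3))
```

```text
lid c (509.7980041503906, 195.94229125976562) r 62.568965911865234
lug (np.float64(79.9), np.float64(4.0)) [589.5 201.5 115. ]
notch tip (np.float64(42.5), np.float64(55.4)) [533.9 230.9 133.5]
notch mouth (np.float64(63.8), np.float64(56.2)) [545.3 249.  133.5]
portL (np.float64(41.1), np.float64(153.8)) [472.9 214.1 157.5]
portR (np.float64(39.5), np.float64(-43.3)) [538.6 168.8 157.5]
```

View pics/c2.png

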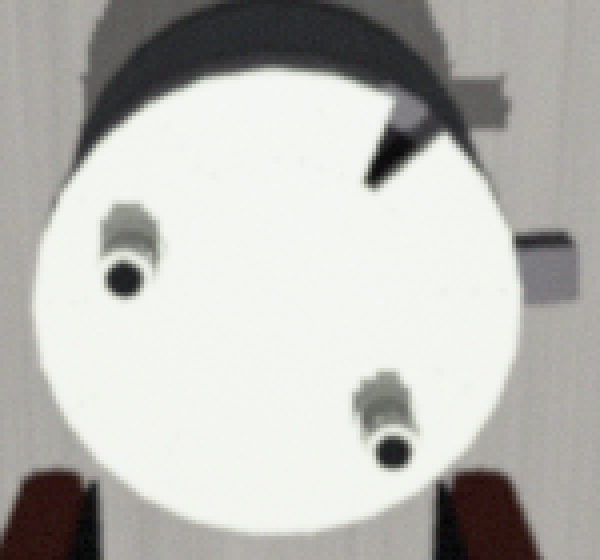

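The enlarged crop shows the lug top centred at y≈275 in the crop with its end at x≈578, the notch tip at (372,185) with mouth corners at (392,92) and (446,132), and the port tops at (124,279) and (393,452). The lid has to turn clockwise by about 52°. I'll do that by pushing the right port (port_b) towards -x.

Run:
```python
from h import *
w=load('w1.png'); c=np.array([509.8,195.9])
for nm,u,v,z in(('lug',577,275,115),('lugcorner',578,303,115),('lugcorner2',578,248,115),('tip',372,185,133.5),('m1',392,92,133.5),('m2',446,132,133.5),('pL',124,279,157.5),('pR',393,452,157.5)):
    p=onz(w,220+u/4-.4,140+v/4-.4,z)[:2];d=p-c;print(nm,p.round(1),np.hypot(*d).round(1),np.degrees(np.arctan2(d[1],d[0])).round(1))
```

```text
lug [590.4 201.1] 80.8 3.7
lugcorner [591.2 193.2] 81.4 -1.9
lugcorner2 [590.2 208.6] 81.4 9.0
tip [533.5 230. ] 41.6 55.2
m1 [537.9 253.3] 63.9 63.9
m2 [551.5 243.4] 63.2 48.7
pL [473.5 212.7] 40.1 155.1
pR [538.5 168.2] 39.9 -44.0
```

Request:
step_arm([
  [[0.4,-0.4,-0.5,0,0,0,0],[0.4,-0.4,-0.5,0,0,0,0],[0.4,-0.4,-0.5,0,0,0,0],[0,0,-0.5,0,0,0,0],[0,0,0,0,0,0,0]],
])

```text
t: 1.45
ee_pos: [569.5, 164.4, 402.5]
orientation: [-2.22, -2.219, 0.007]
ft_force: [0.3, 0.2, 0.6]
width: 0.6
grasp_force: 0.0
```

Request:
step_arm([
  [[0,-0.05,-0.5,0,0,0,0],[0,0,-0.5,0,0,0,0],[0,0,-0.4,0,0,0,0],[0,0,-0.17,0,0,0,0],[0,0,0,0,0,0,0]],
])

```text
t: 2.08
ee_pos: [570.1, 162.7, 326.6]
orientation: [2.221, 2.222, 0.0]
ft_force: [0.2, -1.1, -0.7]
width: 0.1
grasp_force: 0.0
```

Run:
```python
from h import *
w=grab('wrist','w2.png'); o=readout.get_obs(); print(o['ee_pos'],o['ft_force'])
```

```text
[570.28149792 162.74560202 327.06422888] [ 0.14419555 -1.09026671 -0.16927299]
```

View pics/w2.png

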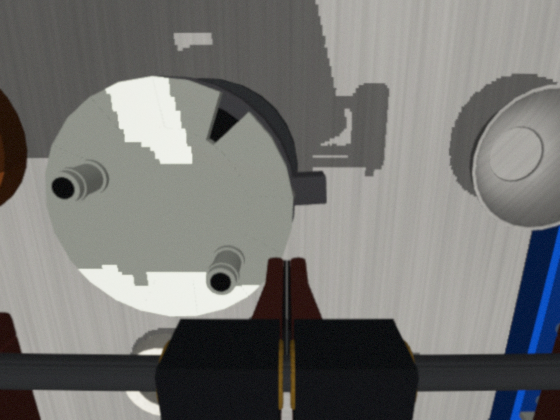

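The wrist view shows the closed fingertips at (287,260), clear of port_b at (222,278). The notch is at (230,125) and the lug at (312,187). I'll push towards -x.

Request:
step_arm([
  [[-0.2,-0.03,-0.05,0,0,0,0],[-0.2,0,0,0,0,0,0],[-0.2,0,0,0,0,0,0],[-0.2,0,0,0,0,0,0],[0,0,0,0,0,0,0]],
])

```text
t: 2.75
ee_pos: [528.8, 161.1, 323.7]
orientation: [-2.221, -2.221, 0.001]
ft_force: [0.4, -0.4, 0.0]
width: 0.5
grasp_force: 0.0
```

Run:
```python
from h import *
w=grab('wrist','w3.png'); o=readout.get_obs(); print(o['ee_pos'],o['ft_force'])
```

```text
[529.28958893 161.13128801 323.71729065] [ 0.88792123 -0.31812888 -0.44723706]
```

View pics/w3.png

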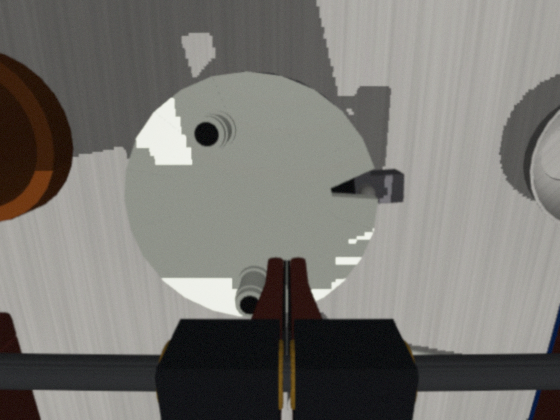

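The lid has turned and the notch is nearly at the lug: its tip is at (332,190), the pin region at (370,190), and the lug end at (403,187). The port tops are at (206,133) and (249,304). I'll work out the remaining angle.

Run:
```python
from h import *
w=load('w3.png'); c=np.array([509.8,195.9])
for nm,u,v,z in(('lug',402,187,115),('tip',331.5,190,133.5),('pL',206,133,157.5),('pR',249,304,157.5),('lidL',126,195,133.5),('lidR',378,195,133.5),('lidT',248,72,133.5)):
    p=onz(w,u,v,z)[:2];d=p-c;print(nm,p.round(1),np.hypot(*d).round(1),np.degrees(np.arctan2(d[1],d[0])).round(1))
a=np.radians(3.7);print(proj(w,[[509.8+60*np.cos(a),195.9+60*np.sin(a),125]]))
cr=cv2.cvtColor(w['pixels'],cv2.COLOR_RGB2BGR)[150:230,310:420]
cv2.imwrite('pics/c3.png',cv2.resize(cr,None,fx=7,fy=7,interpolation=3))
```

```text
lug [589.7 202. ] 80.1 4.3
tip [549.5 204.8] 40.7 12.6
pL [495.7 233.9] 40.5 110.4
pR [510.4 156.4] 39.5 -89.2
lidL [449.1 202.3] 61.0 174.0
lidR [572.3 202.3] 62.8 5.8
lidT [510.7 258.2] 62.4 89.2
[[368.56344011 195.59913245]]
```

View pics/c3.png

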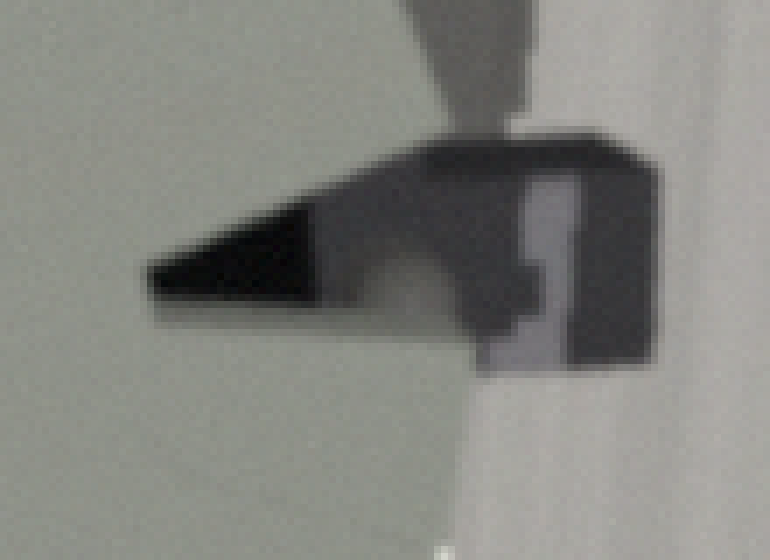

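The crop shows the pin in the lower half of the notch, so the lid needs about 6.5° more clockwise, which is about 4.6 mm at the port.

Request:
step_arm([
  [[-0.04,0,0,0,0,0,0],[-0.03,0,0,0,0,0,0],[-0.02,0,0,0,0,0,0],[0,0,0,0,0,0,0],[0,0,0,0,0,0,0]],
])

```text
t: 3.42
ee_pos: [525.5, 161.0, 323.6]
orientation: [-2.221, -2.221, 0.0]
ft_force: [0.2, 1.0, 0.4]
width: 0.6
grasp_force: 0.2
```

Run:
```python
from h import *
w=grab('wrist','w4.png'); o=readout.get_obs(); print(o['ee_pos'],o['ft_force'])
cr=cv2.cvtColor(w['pixels'],cv2.COLOR_RGB2BGR)[60:320,110:420]
cv2.imwrite('pics/c4.png',cv2.resize(cr,None,fx=2.3,fy=2.3,interpolation=3))
```

```text
[525.48710062 161.02094881 323.61690142] [ 0.99854477 -0.79566728  0.35885336]
```

View pics/c4.png

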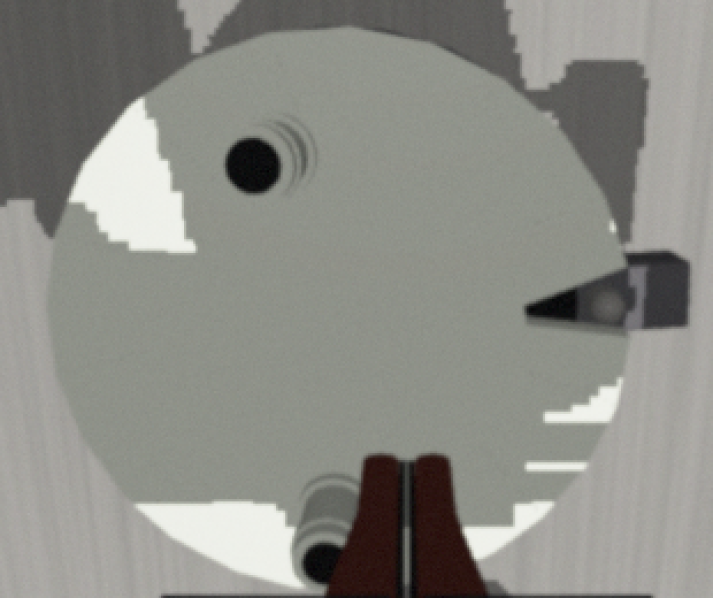

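The pin shows at crop (606,304), inside the notch. The notch edges at that column are at about 278 and 331. I'll compare their angles using the correct heights.

Run:
```python
from h import *
w=load('w4.png'); c=np.array([509.8,195.9])
for nm,u,v,z in(('pin',606,304,125),('up',606,278,133.5),('lo',606,331,133.5),('tipU',527,303,133.5),('tipL',527,319,133.5),('pL',252,165,157.5),('pR',322,563,157.5),('lidL',48,304,133.5),('lidT',348,27,133.5)):
    p=onz(w,110+u/2.3-.3,60+v/2.3-.3,z)[:2];d=p-c;print(nm,p.round(1),np.hypot(*d).round(1),np.degrees(np.arctan2(d[1],d[0])).round(1))
```

```text
pin [568.8 201.7] 59.2 5.6
up [566.3 209.4] 58.1 13.5
lo [567.1 197.9] 57.3 2.0
tipU [550. 204.] 41.0 11.4
tipL [550.1 200.5] 40.6 6.6
pL [497.9 234.4] 40.3 107.1
pR [507.5 156.2] 39.8 -93.3
lidL [448.5 203.9] 61.8 172.6
lidT [513.3 258.4] 62.6 86.8
```

Request:
step_arm([
  [[-0.02,0,0,0,0,0,0],[-0.02,0,0,0,0,0,0],[0,0,0,0,0,0,0],[0,0,0,0,0,0,0],[0,0,0,0,0,0,0]],
])

```text
t: 4.1
ee_pos: [523.4, 161.1, 323.6]
orientation: [-2.221, -2.221, 0.0]
ft_force: [0.7, -0.1, -1.4]
width: 0.1
grasp_force: 0.0
```

Run:
```python
from h import *
w=grab('wrist','w5.png'); o=readout.get_obs(); print(o['ee_pos'],o['ft_force'])
c=np.array([509.8,195.9])
# port hole centres by dark blobs, notch edges by column brightness
g=cv2.cvtColor(w['pixels'],cv2.COLOR_RGB2GRAY)
for nm,(u0,v0) in (('pL',(219,131)),('pR',(249,305))):
    q=g[v0-16:v0+16,u0-16:u0+16]; m=(q<45); 
    n,l,s,cc=cv2.connectedComponentsWithStats(m.astype(np.uint8)); k=1+s[1:,4].argmax(); x=cc[k]
    p=onz(w,u0-16+x[0],v0-16+x[1],157.5)[:2];d=p-c; print(nm,s[k,4],np.hypot(*d).round(1),np.degrees(np.arctan2(d[1],d[0])).round(1))
for u in (345,355,365,373): print(u,g[172:212,u])
```

```text
[523.42589666 161.04678968 323.63503034] [ 0.29405454 -0.24252189  0.77527371]
pL 309 40.5 105.3
pR 483 41.1 -92.9
345 [144 142 143 144 144 142 143 143 143 144 142 143 142 145 143 145 144 143
 141 144 145 145 140 125  90  36  16  11  15  43  77 100 106 117 136 140
 144 144 141 144]
355 [141 142 142 142 142 139 144 143 142 144 143 144 144 139 143 144 143 146
 143 138 112  68  28  15  11  12  13   8   3  16  26  57  86  99 109 121
 137 141 145 143]
365 [142 144 146 141 143 145 142 144 141 140 144 145 146 143 145 144 138 116
  78  54  46  47  47  47  50  50  53  49  53  52  52  55  64  82  96 103
 110 127 142 143]
373 [142 142 144 146 143 143 144 144 144 145 144 143 143 141 131 102  74  72
  75  78  80  79  80  81  71  70  65  59  55  58  55  56  56  64  81  95
  99 106 120 134]
```

Port_a is at 105.3°, so the notch is at about 5.3°. The pin is at about 4–5.6°, so they are aligned within tolerance. I'll back off, rise and go over the hub.

Request:
step_arm([
  [[0.3,0,0,0,0,0,0],[0,0,0.4,0,0,0,0],[0,0,0.4,0,0,0,0],[-0.3,0.35,0.1,0,0,0,0],[-0.27,0.35,0,0,0,0,0]],
])

```text
t: 4.78
ee_pos: [510.8, 196.4, 369.4]
orientation: [2.222, 2.22, 0.003]
ft_force: [0.7, 0.9, 0.4]
width: 0.2
grasp_force: 0.0
```

Request:
step_arm([
  [[0,0,0,0,0,0,0],[0,0,-0.3,0,0,0,0],[0,0,-0.4,0,0,0,0],[0,0,-0.2,0,0,0,0],[0,0,0,0,0,0,0]],
])

```text
t: 5.4
ee_pos: [510.1, 195.5, 322.4]
orientation: [-2.221, -2.22, 0.003]
ft_force: [-0.0, 0.4, 0.6]
width: 0.1
grasp_force: 0.0
```

Run:
```python
from h import *
w=grab('wrist','w6.png'); o=readout.get_obs(); print(o['ee_pos'],o['ft_force'])
cr=cv2.cvtColor(w['pixels'],cv2.COLOR_RGB2BGR)
cv2.imwrite('pics/c6.png',cr)
```

```text
[510.26813462 195.732961   323.18638324] [0.03673497 0.26913471 0.38145046]
```

View pics/c6.png

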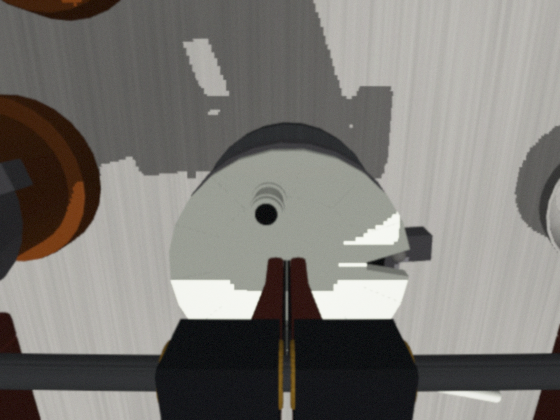

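The fingertip is over the hub at pixel (287,260), the notch and pin are at about (385,260), and port_a is clear. I'll press down gently.

Request:
step_arm([
  [[0,0,-0.1,0,0,0,0],[0,0,-0.04,0,0,0,0],[0,0,-0.04,0,0,0,0],[0,0,-0.04,0,0,0,0],[0,0,0,0,0,0,0]],
])

```text
t: 6.08
ee_pos: [510.1, 196.1, 312.8]
orientation: [2.221, 2.221, 0.001]
ft_force: [0.1, -0.3, 2.4]
width: 0.6
grasp_force: 1.3
```

Request:
step_arm([
  [[0,0,-0.04,0,0,0,0],[0,0,-0.04,0,0,0,0],[0,0,-0.04,0,0,0,0],[0,0,-0.02,0,0,0,0],[0,0,0,0,0,0,0]],
])

```text
t: 6.7
ee_pos: [510.1, 196.1, 306.0]
orientation: [2.221, 2.221, 0.0]
ft_force: [-0.9, -0.1, 7.2]
width: -0.1
grasp_force: 3.9
```

Request:
step_arm([
  [[0,0,-0.02,0,0,0,0],[0,0,-0.02,0,0,0,0],[0,0,0,0,0,0,0],[0,0,0,0,0,0,0],[0,0,0,0,0,0,0]],
])

```text
t: 7.32
ee_pos: [510.1, 196.1, 305.8]
orientation: [2.221, 2.221, 0.001]
ft_force: [-7.0, -3.2, 26.4]
width: 0.6
grasp_force: 12.8
```

The fingertip met the hard stop at z ≈ 123.8 mm with 26 N, so the lid is home. Now I'll lift straight away.

Request:
step_arm([
  [[0,0,0.1,0,0,0,0],[0,0,0.4,0,0,0,0],[0,0,0.9,0,0,0,0],[0,0,0.9,0,0,0,0],[0,0.5,0.9,0,0,0,0]],
])

```text
t: 7.95
ee_pos: [509.8, 220.3, 464.4]
orientation: [-2.223, -2.219, 0.002]
ft_force: [0.5, -0.5, 0.2]
width: 0.7
grasp_force: 0.0
```

Request:
step_arm([
  [[0,0.3,0.6,0,0,0,0],[0,0,0,0,0,0,0],[0,0,0,0,0,0,0],[0,0,0,0,0,0,0],[0,0,0,0,0,0,0]],
])

```text
t: 8.57
ee_pos: [509.9, 235.6, 492.4]
orientation: [-2.221, -2.22, 0.003]
ft_force: [0.2, 0.1, 0.2]
width: 0.5
grasp_force: 0.0
```

Run:
```python
from h import *
w=grab('wrist','w7.png'); o=readout.get_obs(); print(o['ee_pos'],o['ft_force'])
im=w['pixels'].astype(int); u,v=proj(w,[[509.8,195.9,123.5]])[0].astype(int)
m=(im.min(2)>205).astype(np.uint8); n,l,s,_=cv2.connectedComponentsWithStats(m); k=l[v,u]
cn=max(cv2.findContours((l==k).astype(np.uint8),0,1)[0],key=len)
for z in(123.5,133.5): print(z,cv2.minEnclosingCircle(np.array([onz(w,*p[0],z)[:2] for p in cv2.convexHull(cn)]).astype(np.float32)))
cr=cv2.cvtColor(w['pixels'],cv2.COLOR_RGB2BGR)[v-90:v+90,u-90:u+120]
cv2.imwrite('pics/c7.png',cv2.resize(cr,None,fx=3,fy=3,interpolation=3))
```

```text
[510.01374935 235.6754233  492.69553628] [0.17889764 0.27093661 0.210136  ]
123.5 ((509.86383056640625, 195.91458129882812), 62.455772399902344)
133.5 ((509.8435974121094, 199.4890899658203), 60.66580581665039)
```

View pics/c7.png

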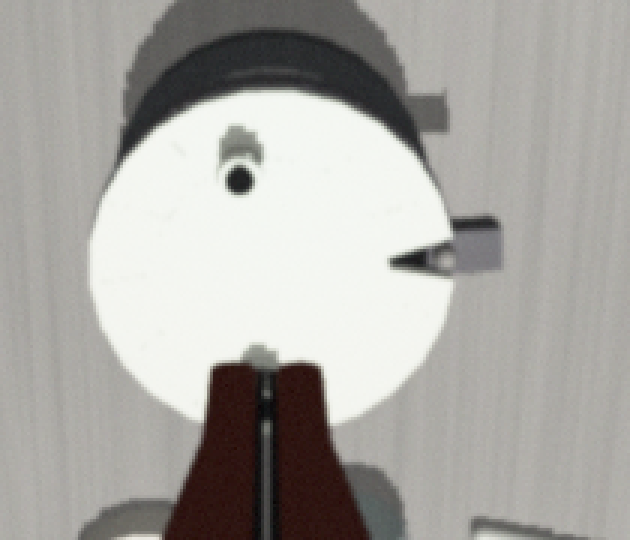

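The pin now stands in the notch at (440,262) in the crop. The lid fits a 62.5 mm radius, centred on the same axis, at the home height of 123.5 mm, so it is fully home and the hand is clear.

```bash
python3 -c "
from workcell import ctrl; print(ctrl.close_job())"
```

```text
the job is handed in; nothing more can be done
None
```

The lid was pushed round until its notch met the pin and pressed down to the hard stop. The hand was then lifted clear and the job handed in; no verdict came back.

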